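# Load the check weight and latch the balance window

### The arm

A 6-joint arm with a two-finger parallel gripper is mounted at the origin on the work surface. World frame = base frame: x ahead of the robot, y to its left, z up, the work surface at z = 0. Lengths are in m, angles in rad, forces in N, time in s.
With the tool pointing down it reaches from about 0.375 to 0.9 m from the base axis. Payload 3.1 kg.
Tool frame: the origin (TCP) lies between the finger pads; the fingertips stand 22 mm ahead of it and the grasp point (between the pads) lies 3 mm ahead of it; z points along the fingers, y is the line along which they close (so a half turn about z gives the same grasp; the last joint's range is limited). The gripper opens to 87 mm and grips with 3 to 60 N. Pads are 19 mm wide; open, the fingers measure 117 mm over their backs; the gripper's body (75 mm by 190 mm) begins 51 mm behind the grasp point.
Start: joints at [1.129, 0.527, 1.433, -0, 1.181, -0.178], TCP at [0.162, 0.604, 0.245] pointing down, gripper open.
Joint ranges: [-3.08, 3.08], [-0.75, 2.2], [0.22, 2.44], [-1.43, 4.57], [0, 2.65], [-2.85, 2.85]. Speed limits (rad/s): [2.79, 2.79, 3.14, 3.14, 3.14, 3.14].

### API

Orientations are given as a unit quaternion [x, y, z, w].
In Python, from rig import robot gives the robot as it stands.
- The arm moves only by the tool move_arm, never from a script. Its argument "series" is text: rows parted by semicolons, each of 6 numbers parted by spaces: the shift along the tool's x, y, z in mm, then the turn, a rotation vector about the tool's x, y, z in degrees. In form: dx dy dz ax ay az; .... A call has 1 to 8 rows; each row is the pose to reach, as a shift and turn from the pose commanded when the call began, along the tool's axes at that moment; what a row does not reach only later rows make up. A row lasts 1/12 s, in which the tool goes at most 41.7 mm and 7.16 degrees, less where a joint would pass 70% of its speed; a pose out of reach is approached as far as the arm can. A call with a gripper value outside its range is refused whole. "jaw" is the opening, from 0 (shut) to 1 (fully open), set as the call begins (left out, the last holds). The fingers move at their own pace and stop on an object; "newtons" is the grip in N (left out, the last holds). Time passes only in rows, so rows that repeat a pose let the fingers close. It gives the time, the measured TCP pose, the force, the opening and the grip force at its end, in the units of the state.
- robot.get_obs(): the state, without advancing time (a new reading comes with each control period).
- robot.camera(name): name is "scene" or "top" or "wrist"; returns a dict with "img" (400x640x3 uint8, red, green, blue), "mtx" (3x3 intrinsics, pixels), "world_to_cam" (4x4, takes a point from world to camera coordinates). Camera axes: x right, y down, z forward; pixel columns grow to the right and rows downward; lengths in m; the calibration is good to about 2 mm. A picture is of the moment at which its call begins. There is no depth.
- robot.hand_in(): hands the job in; it is judged then, once.
Trained networks look in a picture, given as the dict that the camera call returned (one of the last four; its "shot" number tells which), for a name from the list of things; names that differ only in an ending like _2 or _b are one class to them, and where a whole thing is asked for, a point or a joint stands for the part that bears it (a point fixed in the world has none). Each returns a list of dicts, best first, with "p" (0 to 1); they miss things now and then, are a little off and sometimes report something else, mostly with a low value. They report only what shows in the picture. A call takes as long as a camera call. They do not tell look-alikes from the thing itself.
- robot.search_frame(picture, thing): "xyz" ([x, y, z] in m, in world coordinates, good to about 4 mm: the middle of the surface that is visible of it).
- robot.tip_of(picture, thing): "xyz" ([x, y, z] in m, in world coordinates, good to about 4 mm: a listed point, or the origin of a listed thing).
The state is a dict: "time": time; "q": joint angles; "joint_velocities": joint speeds; "joint_torque": joint torques, N m; "position": TCP position; "tool_rot": TCP orientation; "ft_force": force on the tool from outside, world axes, zero at the start; "moment": the same for the moment, N m; "grip_width": finger opening in m; "grip_force": force on a finger pad.
Only numpy, scipy, OpenCV 4.12 (cv2) and the standard library are available. Lean on these libraries where they do the work, as an engineer would, in place of code of your own. Each camera call takes 0.05 s, during which the arm holds its last target. There are 200 camera calls.

### The job

Stand the larger knobbed steel check weight upright in the middle of the balance pan, setting it down softly through the open top and letting go. Then push the draught shield's sliding top window shut, gently and without slamming or forcing the glass, until its sprung catch clicks in and holds it shut by itself. Leave the other things on the bench where they are.

Things in the scene. Friction and masses are not known exactly. Their poses are not given: they have to be found in the camera images.
- weight_mid (a point): Centre (half-way up) of the check weight: upright plain steel cylinder 40 mm across and 46 mm tall with a narrow neck and a 27 mm wide knob above it, 70 mm tall in all, about 500 g. Loose on the bench, the larger of two knobbed weights. z axis: up through the knob.
- weight: The same check weight; origin at the centre of its underside.
- balance: White precision balance, fixed. Origin on the bench under the pan's centre; z up; x, the way the window shuts, points from its housing (robot's side) to its display (far side). In its frame: body x -245 to 163 mm, half width 106 mm; glass chamber inside x +-84, y +-97 mm, open on top as far as the window is open; runners 155 mm high; catch at x 73 to 172, y 44 to 101 mm, up to 220 mm high.
- pan: Round steel weighing pan, 100 mm across, inside the glass chamber; origin on its axis 12 mm below its upper face; not to be struck.
- pan_center (a point): Centre of the pan's upper face, 70 mm above the bench.
- window (a joint): Travel of the sliding top window, in m: grows as it opens (along the balance's -x); 0.135 to 0.152 at the start. It latches somewhere between about 0.003 and -0.037: where depends on how the catch was set and can only be felt. Over the last 25 mm catch and spring bumper resist, up to some 7 to 12 N; this drops to almost nothing at the click. Let go before that, it is pushed back open.
- window_mid (a point): Clear top window: pane from 115 mm behind to 85 mm ahead of this point, 188 wide (y), 5 thick, 157 to 162 mm above the bench; point at its underside; axes as the balance. A steel tongue at y 69 to 91 mm runs 45 mm ahead of its leading (+x) edge. Slides with about 1.5 N of friction; some 3 mm after the click it meets a hard stop. Over 25 N from the robot is forcing it; over 0.3 m/s is slamming.
- grip (a point): Centre of the white upright grip bar on the window: 10 (x) by 70 (y) by 24 mm high, standing on the glass from 162 to 186 mm above the bench, 30 mm ahead (+x) of window_mid. The glass behind it (-x side) is clear for 135 mm, so a closed gripper pointing down fits there and pushes along +x.
- plunger (a joint): Lift, in m, of the catch's sprung steel plunger (round head on top of the grey catch block at the display end): 0 when the window is away, rises to about 0.007 as the tongue passes under, and drops with a click to about 0.003 when the tongue is caught.
- small_weight: Smaller knobbed steel weight, 25 mm across and 43 mm tall, loose; origin at its underside. Bystander.
- amber_bottle: Amber glass bottle 48 mm across, 90 mm tall, blue cap, loose; origin at its underside. Bystander.
- beaker: Small glass beaker 56 mm across, 70 mm tall, loose; origin at its underside. Bystander.
- weigh_tray: Shallow square metal tray 90 mm wide, 18 mm tall, loose; origin at its underside. Bystander.
- jar: White screw jar 60 mm across, 75 mm tall, loose; origin at its underside. Bystander.
- forceps: Steel forceps 120 mm long lying flat, loose; origin at its underside. Bystander.
Things that resemble listed ones, but are neither listed nor needed, are in the scene too. What is shaped like the weight but pink or red is not meant.

How it is judged:
On the way, in this order (a step that is already met when the one before it is completed fails the run):
1. the check weight stands released in the middle of the pan (horizontal distance between weight_mid and pan_center below 0.02 m and z of weight_mid in the frame of pan between 0.042 and 0.052 m and angle between weight_mid's own z axis and vertical below 0.1 rad and contact force between the fingers and weight below 0.2 N and linear speed of weight below 0.02 m/s), for 0.2 s.
2. the window is shut and its catch has clicked (value of joint plunger between 0.0018 and 0.0046 m and value of joint window below 0.006 m and velocity of joint window between -0.01 and 0.01 m/s), for 0.2 s.
At the end, for the whole second after the job is handed in: The larger check weight stands upright (within 0.1 rad), at rest and released on the pan within 20 mm of its centre; the window is shut and still, with the catch's plunger dropped behind the tongue (plunger lift 1.8 to 4.6 mm, window joint under 6 mm) (all of step 1 and all of step 2); the robot touches nothing.
It fails at once if the window is forced: the robot loads it with more than 25 N (contact force between any of the fingers, the arm and window above 25 N).
It fails at once if the window is slammed: it shuts faster than 0.3 m/s (velocity of joint window below -0.3 m/s).
It fails at once if the weight is dropped or pressed onto the pan (more than 40 N between them) (contact force between weight and pan above 40 N).
It fails at once if another thing on the bench is moved by more than 30 mm or tipped over (distance of any of small_weight, amber_bottle, beaker, weigh_tray, jar, forceps from where it was at the start of the episode above 0.03 m or angle between any of small_weight, amber_bottle, beaker, weigh_tray, jar, forceps's own z axis and vertical above 0.5 rad).
It also fails if it takes over 72 s, if anything falls off the work surface, if the arm or the gripper's body presses on something with over 40 N, if the wrist force passes 120 N, or if a joint passes its speed limit or range.

## Working session

There is one attempt and no reset: what is moved stays moved. The work goes in short steps, Python scripts to look and compute and a tool call to move; the robot and the scene stay as the last step left them, time stands still between calls to the robot, and variables do not carry over. Pictures are saved under pics/ and viewed, at most 10 in all, crops included, and the job is handed in when it is done.

Besides the shell and the picture viewer there is one more tool, called after "Request:" as name(argument=value, ...) on one line, values as JSON. move_arm: Moves the arm, as the interface text tells. Its arguments: {"type":"object","properties":{"series":{"type":"string"},"jaw":{"type":"number"},"newtons":{"type":"number"}},"required":["series"]}

```bash
mkdir -p pics; cat > h.py <<'E'
import numpy as np, cv2
from rig import robot
def proj(c,p):
    q=c["world_to_cam"]@np.r_[p,1]; u=c["mtx"]@q[:3]; return (u[:2]/u[2]).round(0)
def ray(c,uv,z):
    T=np.linalg.inv(c["world_to_cam"]); d=T[:3,:3]@np.linalg.inv(c["mtx"])@np.r_[uv,1]; o=T[:3,3]
    return o+d*(z-o[2])/d[2]
def save(c,n,crop=None,s=1):
    im=cv2.cvtColor(c["img"],cv2.COLOR_RGB2BGR)
    if crop: x0,y0,x1,y1=crop; im=im[y0:y1,x0:x1]
    cv2.imwrite(f"pics/{n}.png",cv2.resize(im,None,fx=s,fy=s,interpolation=cv2.INTER_CUBIC))
E
python3 - <<'E'
from h import *
o=robot.get_obs(); print(o["position"],o["tool_rot"],o["time"])
for n in ("top","scene"):
    c=robot.camera(n); save(c,n+"1",s=1.25)
    print(n, np.linalg.inv(c["world_to_cam"])[:3,3])
    for t in ("weight_mid","weight","balance","pan_center","window_mid","grip","small_weight","plunger"):
        for r in (robot.tip_of(c,t) if t!="plunger" else robot.search_frame(c,t))[:4]:
            print(t,np.round(r["xyz"],4),round(r["p"],2),proj(c,r["xyz"]))
E
```

```text
[0.16202511 0.60291788 0.2435786 ] [ 1.31000534e-01  9.91381715e-01 -1.02291946e-03 -3.31315357e-04] 0.0
top [ 0.40313401 -0.0676236   1.26662042]
weight_mid [0.3644 0.276  0.0392] 0.7 [223. 243.]
weight_mid [0.3478 0.1712 0.0386] 0.61 [258. 248.]
weight_mid [0.4394 0.2084 0.0371] 0.6 [245. 217.]
weight_mid [0.4616 0.1204 0.0345] 0.57 [274. 209.]
weight [0.4377 0.2027 0.0395] 0.73 [247. 218.]
weight [ 0.3504  0.167  -0.001 ] 0.69 [262. 246.]
weight [ 0.4616  0.1193 -0.0016] 0.69 [277. 209.]
weight [ 0.6019 -0.1229  0.0038] 0.57 [354. 162.]
balance [ 0.6029 -0.1235  0.0047] 0.8 [354. 162.]
pan_center [ 0.5986 -0.1263  0.0717] 0.84 [356. 159.]
window_mid [ 0.4648 -0.1235  0.156 ] 0.93 [358. 203.]
grip [ 0.4958 -0.1235  0.1776] 0.89 [358. 191.]
small_weight [0.5953 0.3202 0.0012] 0.58 [211. 168.]
scene [1.15611547 0.36954807 0.63507299]
weight_mid [0.3515 0.172  0.0373] 0.94 [426. 234.]
weight_mid [0.4608 0.1259 0.037 ] 0.8 [391. 251.]
weight_mid [0.3621 0.279  0.0311] 0.76 [467. 254.]
weight_mid [0.4388 0.2043 0.0339] 0.73 [426. 259.]
weight [ 0.4602  0.1247 -0.0009] 0.91 [389. 262.]
weight [ 0.3632  0.279  -0.0028] 0.78 [463. 264.]
weight [ 0.3492  0.1687 -0.0037] 0.7 [422. 246.]
weight [ 0.4416  0.2102 -0.001 ] 0.69 [425. 272.]
balance [ 0.5965 -0.1249  0.0036] 0.71 [274. 254.]
pan_center [ 0.5973 -0.1262  0.0669] 0.79 [272. 234.]
window_mid [ 0.4614 -0.1219  0.155 ] 0.76 [306. 179.]
window_mid [0.4386 0.2036 0.0325] 0.36 [425. 259.]
grip [ 0.4924 -0.1244  0.1706] 0.75 [298. 179.]
small_weight [0.5946 0.3236 0.0044] 0.66 [454. 337.]
small_weight [0.5391 0.196  0.0018] 0.31 [404. 294.]
small_weight [0.4363 0.2061 0.0325] 0.23 [427. 259.]
plunger [ 0.741  -0.043   0.2116] 0.5 [253. 226.]
```

View pics/top1.png

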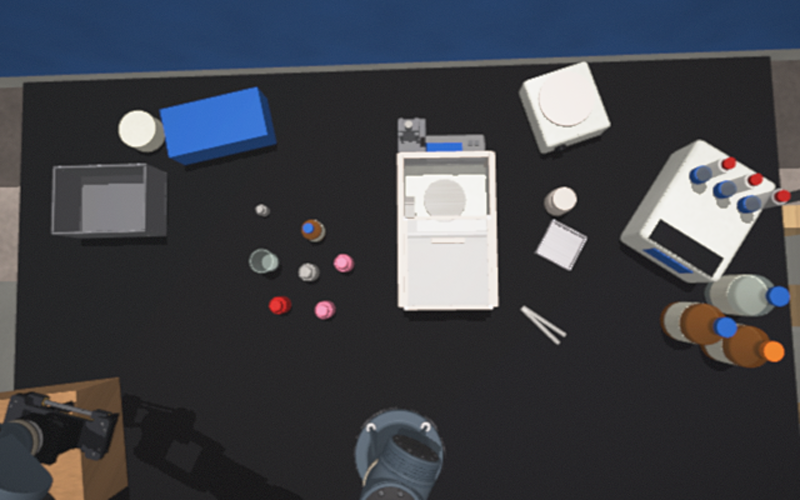

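View pics/scene1.png

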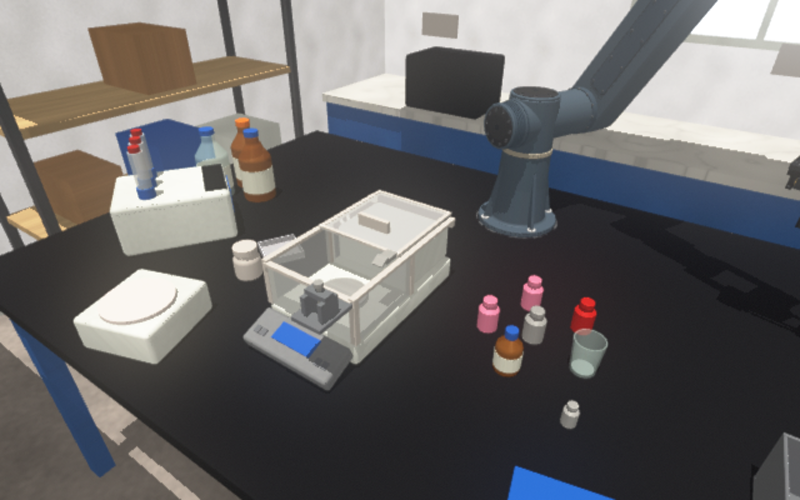

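```bash
python3 - <<'E'
from h import *
c=robot.camera("scene"); save(c,"crop1",(360,180,520,300),5)
E
```

```text
(no output)
```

View pics/crop1.png

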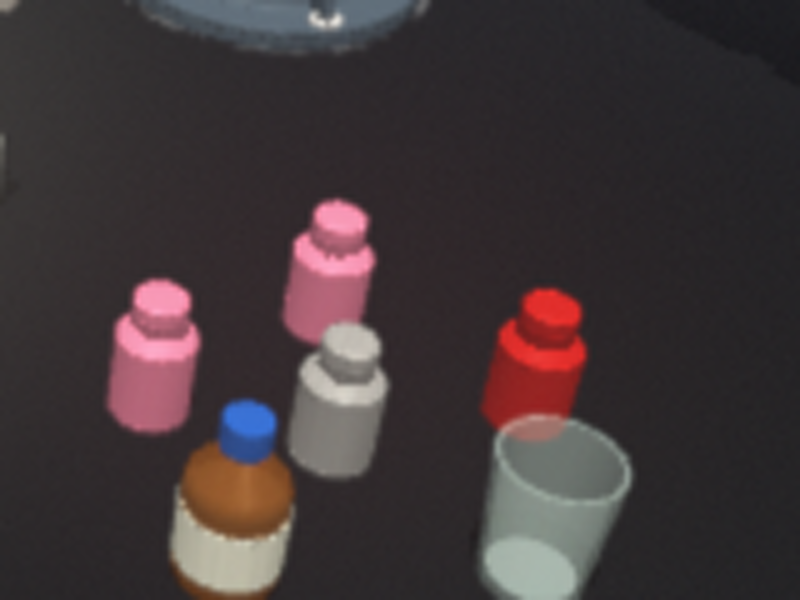

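Large knobbed shapes in the scene view are pink at (391,251) and (426,234), red at (467,254) and plain steel at (426,259). The steel one at world (0.439, 0.206) fits, and the other steel one at (454,337) is the small weight. The crop confirms the grey one. The balance pan is near (0.599,-0.126), with the top opening on the display side.

```bash
cat >> h.py <<'E'
from scipy.spatial.transform import Rotation as R
def plan(xyz,yaw_deg=0):
    "tool pointing down, tool y along world y turned by yaw"
    o=robot.get_obs(); r=R.from_quat(o["tool_rot"])
    t=R.from_euler("z",yaw_deg,degrees=True)*R.from_quat([0,1,0,0])
    d=r.inv().apply(np.array(xyz)-o["position"])*1000; w=(r.inv()*t).as_rotvec(degrees=True)
    print("t",round(o["time"],2),"pos",o["position"].round(4),"F",np.round(o["ft_force"],2),"w",round(o["grip_width"],4),"gf",np.round(o["grip_force"],1))
    print("row",d.round(1),w.round(2),"len",np.linalg.norm(d).round(0))
E
python3 - <<'E'
from h import *
c=robot.camera("top")
for u in ((397,153),(399,308),(494,153),(497,308)): print(ray(c,np.array(u)/1.25,.155).round(4))
for i in range(3):
  for n in ("top","scene"):
    c=robot.camera(n)
    for t in ("pan_center","window_mid","grip","weight_mid"):
      for r in robot.tip_of(c,t):
        if t!="weight_mid" or abs(r["xyz"][0]-.439)+abs(r["xyz"][1]-.206)<.03: print(n,t,np.round(r["xyz"],4),round(r["p"],2))
plan([.40,.206,.22],0)
E
```

```text
[ 0.6902 -0.0206  0.155 ]
[ 0.3523 -0.0169  0.155 ]
[ 0.6834 -0.2325  0.155 ]
[ 0.3472 -0.2262  0.155 ]
top pan_center [ 0.5979 -0.1273  0.0727] 0.86
top pan_center [ 0.6029 -0.1239  0.0054] 0.42
top window_mid [ 0.4653 -0.1227  0.154 ] 0.69
top window_mid [ 0.602  -0.1212  0.0026] 0.34
top grip [ 0.4953 -0.1221  0.1759] 0.9
scene pan_center [ 0.5998 -0.1266  0.0659] 0.71
scene window_mid [ 0.4659 -0.1231  0.1553] 0.69
scene grip [ 0.4888 -0.1259  0.1744] 0.59
scene weight_mid [0.4386 0.2044 0.0282] 0.62
top pan_center [ 0.6004 -0.127   0.0731] 0.67
top window_mid [ 0.4669 -0.1257  0.1597] 0.64
top grip [ 0.4975 -0.12    0.1745] 0.87
top weight_mid [0.4385 0.2061 0.0333] 0.62
scene pan_center [ 0.5971 -0.1289  0.069 ] 0.52
scene pan_center [ 0.4645 -0.1213  0.1544] 0.29
scene window_mid [ 0.4674 -0.1222  0.1535] 0.92
scene grip [ 0.4898 -0.1238  0.1728] 0.95
scene weight_mid [0.438  0.2045 0.0305] 0.91
top window_mid [ 0.4652 -0.1215  0.1597] 0.78
top window_mid [0.4379 0.2078 0.0343] 0.16
top grip [ 0.4959 -0.1206  0.1735] 0.98
top grip [ 0.5404  0.1929 -0.0041] 0.33
top weight_mid [0.4397 0.2066 0.0395] 0.66
scene pan_center [ 0.597  -0.1277  0.0664] 0.73
scene window_mid [ 0.4677 -0.121   0.1535] 0.66
scene grip [ 0.4895 -0.1256  0.1715] 0.96
scene weight_mid [0.438  0.2055 0.034 ] 0.84
t 2.5 pos [0.1623 0.6035 0.2445] F [ 0.04 -0.43 -0.19] w 0.0869 gf 0.0
row [-332.8 -322.1   24.6] [ -0.    -0.   -15.06] len 464.0
```

Request:
move_arm(series="-333 -322 25 0 0 -15; -333 -322 25 0 0 -15; -333 -322 25 0 0 -15; -333 -322 25 0 0 -15; -333 -322 25 0 0 -15; -333 -322 25 0 0 -15; -333 -322 25 0 0 -15; -333 -322 25 0 0 -15", jaw=0.75)

```text
time: 3.17
position: [0.3334, 0.3174, 0.2269]
tool_rot: [0.0, 1.0, 0.0, 0.0]
ft_force: [1.0, 0.1, -0.4]
grip_width: 0.0654
grip_force: 0.0
```

```bash
python3 - <<'E'
from h import *
plan([.40,.206,.22],0)
E
```

```text
t 3.17 pos [0.3334 0.3174 0.2269] F [ 1.    0.07 -0.37] w 0.0654 gf 0.0
row [ -66.7 -111.4    6.9] [ 0.03  0.05 -0.02] len 130.0
```

Request:
move_arm(series="-67 -111 7 0 0 0; -67 -111 7 0 0 0; -67 -111 7 0 0 0; -67 -111 7 0 0 0; -67 -111 7 0 0 0; -67 -111 7 0 0 0")

```text
time: 3.67
position: [0.3994, 0.2079, 0.2197]
tool_rot: [0.001, 1.0, 0.0, -0.0]
ft_force: [0.2, -0.4, 0.1]
grip_width: 0.0651
grip_force: 0.0
```

```bash
python3 - <<'E'
from h import *
c=robot.camera("wrist"); save(c,"wrist1")
print(np.linalg.inv(c["world_to_cam"])[:3,3])
for t in ("weight_mid","weight"):
  for r in robot.tip_of(c,t): print(t,np.round(r["xyz"],4),round(r["p"],2),proj(c,r["xyz"]))
print(proj(c,[.4385,.2055,.07]))
plan([.4385,.2055,.13],0)
E
```

```text
[0.32711733 0.20829643 0.36115512]
weight_mid [0.441  0.2071 0.0361] 0.89 [316. 220.]
weight_mid [0.3467 0.1703 0.0346] 0.66 [282. 136.]
weight_mid [0.3608 0.278  0.031 ] 0.66 [381. 149.]
weight_mid [0.4652 0.1212 0.0319] 0.64 [244. 238.]
weight [ 0.3589  0.2802 -0.0021] 0.89 [377. 144.]
weight [ 4.603e-01  1.211e-01 -3.000e-04] 0.86 [249. 224.]
weight [0.4418 0.2085 0.0018] 0.64 [317. 211.]
weight [0.3505 0.1664 0.0067] 0.55 [281. 138.]
[315. 228.]
t 3.82 pos [0.3986 0.2092 0.2197] F [-0.97  0.39 -0.79] w 0.0655 gf 0.0
row [-40.   -3.7  89.7] [ 0.01 -0.02  0.07] len 98.0
```

View pics/wrist1.png

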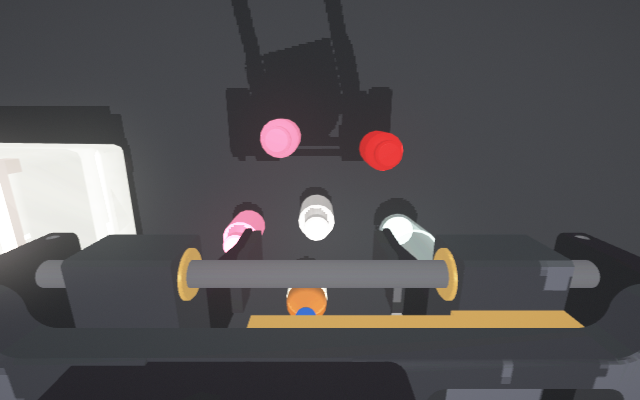

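The wrist view shows the steel knob at (316,228), which agrees with (0.439, 0.206). The pink weight at (244,238) and the beaker at (405,232) are clear of the fingers.

Request:
move_arm(series="-40 -3 30 0 0 0; -40 -3 70 0 0 0; -40 -3 100 0 0 0; -40 -3 120 0 0 0; -40 -3 120 0 0 0")

```text
time: 4.23
position: [0.4361, 0.2057, 0.0961]
tool_rot: [-0.001, 1.0, -0.001, -0.004]
ft_force: [-0.4, -0.0, -0.3]
grip_width: 0.0653
grip_force: 0.0
```

```bash
python3 - <<'E'
from h import *
c=robot.camera("wrist"); save(c,"wrist2")
for t in ("weight_mid","weight"):
  for r in robot.tip_of(c,t): print(t,np.round(r["xyz"],4),round(r["p"],2),proj(c,r["xyz"]))
plan([.439,.206,.053],0);plan([.439,.206,.053],0)
E
```

```text
weight_mid [0.4408 0.2053 0.038 ] 0.8 [316. 230.]
weight_mid [0.3476 0.1674 0.0372] 0.72 [257.  91.]
weight_mid [0.3612 0.2807 0.0312] 0.64 [430. 114.]
weight_mid [0.4624 0.1197 0.0363] 0.58 [200. 256.]
weight [0.4409 0.2089 0.0005] 0.88 [321. 214.]
weight [0.4587 0.1224 0.0026] 0.75 [218. 234.]
weight [0.4404 0.2058 0.0402] 0.7 [317. 230.]
weight [ 0.3606  0.2797 -0.004 ] 0.67 [412. 114.]
weight [0.3505 0.1682 0.0039] 0.66 [267.  99.]
t 4.38 pos [0.4396 0.206  0.1004] F [-0.66 -0.79  0.21] w 0.0652 gf 0.0
row [ 0.6 -0.  47.4] [0.01 0.06 0.06] len 47.0
t 4.38 pos [0.4396 0.206  0.1004] F [-0.66 -0.79  0.21] w 0.0652 gf 0.0
row [ 0.6 -0.  47.4] [0.01 0.06 0.06] len 47.0
```

Request:
move_arm(series="-1 0 20 0 0 0; -1 0 38 0 0 0; -1 0 47 0 0 0; -1 0 47 0 0 0")

```text
time: 4.72
position: [0.4404, 0.2053, 0.0527]
tool_rot: [0.0, 1.0, -0.0, -0.0]
ft_force: [-0.4, -0.3, -0.0]
grip_width: 0.0652
grip_force: 0.0
```

Request:
move_arm(series="0 0 0 0 0 0; 0 0 0 0 0 0; 0 0 0 0 0 0; 0 0 0 0 0 0; 0 0 0 0 0 0; 0 0 0 0 0 0", jaw=0, newtons=25)

```text
time: 5.22
position: [0.4412, 0.2056, 0.0534]
tool_rot: [0.001, 1.0, 0.001, 0.001]
ft_force: [-0.7, 4.0, 5.7]
grip_width: 0.039
grip_force: 25.0
```

```bash
python3 - <<'E'
from h import *
plan([.439,.206,.053],0)
E
```

```text
t 5.22 pos [0.4412 0.2056 0.0534] F [-0.71  4.    5.74] w 0.039 gf 25.0
row [2.2 0.4 0.4] [ 0.07  0.11 -0.11] len 2.0
```

Request:
move_arm(series="0 0 -15 0 0 0; 0 0 -45 0 0 0; 0 0 -80 0 0 0; 0 0 -115 0 0 0; 0 0 -150 0 0 0; 0 0 -185 0 0 0; 0 0 -210 0 0 0; 0 0 -225 0 0 0")

```text
time: 5.88
position: [0.4406, 0.2047, 0.2799]
tool_rot: [0.0, 1.0, -0.0, 0.001]
ft_force: [0.1, 0.4, -5.1]
grip_width: 0.0392
grip_force: 25.0
```

```bash
python3 - <<'E'
from h import *
plan([.5985,-.127,.28],-1.2)
E
```

```text
t 5.88 pos [0.4406 0.2047 0.2799] F [ 0.08  0.41 -5.06] w 0.0392 gf 25.0
row [-158.2 -331.6    0.4] [-0.    0.15  1.16] len 367.0
```

Request:
move_arm(series="-8 -17 0 0 0 0; -22 -46 0 0 0 0; -37 -78 0 0 0 0; -52 -109 0 0 0 0; -67 -141 0 0 0 0; -82 -172 0 0 0 0.5; -97 -204 0 0 0 1; -112 -235 0 0 0 1.2")

```text
time: 6.55
position: [0.551, -0.0318, 0.2759]
tool_rot: [0.011, 1.0, 0.0, -0.002]
ft_force: [0.9, 0.2, -5.6]
grip_width: 0.0391
grip_force: 25.0
```

Request:
move_arm(series="-14 -30 0 0 0 0; -28 -60 0 0 0 0; -40 -84 0 0 0 0; -46 -97 0 0 0 0; -46 -97 0 0 0 0; -46 -97 0 0 0 0")

```text
time: 7.05
position: [0.5948, -0.128, 0.2759]
tool_rot: [0.012, 1.0, 0.001, -0.002]
ft_force: [0.2, 0.5, -6.6]
grip_width: 0.0389
grip_force: 25.0
```

```bash
python3 - <<'E'
from h import *
plan([.5985,-.127,.28],-1.2)
c=robot.camera("wrist"); save(c,"wrist3")
for n in ("wrist","top","scene"):
  c=robot.camera(n)
  for t in ("pan_center","weight_mid","window_mid","grip"):
    for r in robot.tip_of(c,t)[:2]: print(n,t,np.round(r["xyz"],4),round(r["p"],2),proj(c,r["xyz"]))
plan([.5985,-.127,.28],-1.2)
E
```

```text
t 7.05 pos [ 0.5948 -0.128   0.2759] F [ 0.17  0.48 -6.6 ] w 0.0389 gf 25.0
row [-3.7  1.1 -4.1] [ 0.13 -0.25 -0.14] len 6.0
wrist pan_center [ 0.5985 -0.1263  0.0638] 0.72 [317. 183.]
wrist weight_mid [0.4609 0.1235 0.0359] 0.78 [527.  59.]
wrist weight_mid [ 0.5935 -0.1289  0.2594] 0.72 [313. 246.]
wrist window_mid [ 0.4612 -0.1205  0.1573] 0.71 [321.  37.]
wrist grip [ 0.4965 -0.1237  0.1743] 0.68 [318.  82.]
wrist grip [ 0.5974 -0.123   0.0577] 0.65 [320. 181.]
top pan_center [ 0.6    -0.1264  0.0709] 0.51 [356. 159.]
top weight_mid [0.4598 0.122  0.0359] 0.72 [274. 210.]
top weight_mid [0.3635 0.2776 0.0338] 0.66 [223. 243.]
top window_mid [ 0.4682 -0.1242  0.1584] 0.74 [358. 202.]
top window_mid [ 0.5886 -0.1266  0.2259] 0.37 [359. 153.]
scene pan_center [ 0.598  -0.1253  0.0673] 0.56 [272. 234.]
scene weight_mid [0.3468 0.171  0.0355] 0.8 [426. 234.]
scene weight_mid [0.3645 0.2777 0.0314] 0.75 [466. 254.]
scene window_mid [ 0.4658 -0.1219  0.1575] 0.72 [305. 179.]
scene window_mid [ 0.5982 -0.1238  0.004 ] 0.72 [274. 255.]
scene grip [ 0.4911 -0.1254  0.173 ] 0.64 [298. 177.]
t 7.85 pos [ 0.5961 -0.1282  0.2777] F [-0.4   0.39 -6.34] w 0.0392 gf 25.0
row [-2.3  1.2 -2.3] [-0.   -0.   -0.06] len 4.0
```

View pics/wrist3.png

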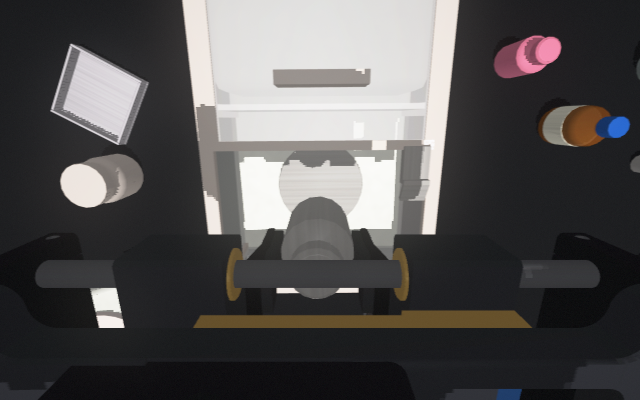

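Request:
move_arm(series="-3 1 15 0 0 0; -3 1 40 0 0 0; -3 1 68 0 0 0; -3 1 95 0 0 0; -3 1 118 0 0 0; -3 1 134 0 0 0; -3 1 140 0 0 0; -3 1 140 0 0 0")

```text
time: 8.52
position: [0.5983, -0.127, 0.1359]
tool_rot: [0.011, 1.0, 0.001, -0.002]
ft_force: [-0.6, 0.3, -5.3]
grip_width: 0.0396
grip_force: 25.0
```

Request:
move_arm(series="0 0 0 0 0 0; 0 0 0 0 0 0; 0 0 0 0 0 0")

```text
time: 8.77
position: [0.6003, -0.1277, 0.1393]
tool_rot: [0.011, 1.0, -0.001, 0.002]
ft_force: [0.4, 0.4, -6.0]
grip_width: 0.0392
grip_force: 25.0
```

```bash
python3 - <<'E'
from h import *
plan([.600,-.127,.125],-1.2)
c=robot.camera("top"); c=robot.camera("scene"); plan([.600,-.127,.125],-1.2)
E
```

```text
t 8.77 pos [ 0.6003 -0.1277  0.1393] F [ 0.45  0.42 -5.97] w 0.0392 gf 25.0
row [ 0.4  0.7 14.3] [-0.07  0.19 -0.06] len 14.0
t 8.87 pos [ 0.5999 -0.1275  0.139 ] F [-0.4  -0.28 -5.44] w 0.0392 gf 25.0
row [-0.   0.5 14. ] [-0.05  0.14 -0.06] len 14.0
```

Request:
move_arm(series="0 0 3 0 0 0; 0 0 6 0 0 0; 0 0 9 0 0 0; 0 0 10 0 0 0; 0 0 11 0 0 0; 0 0 11 0 0 0")

```text
time: 9.37
position: [0.599, -0.1272, 0.1262]
tool_rot: [0.011, 1.0, 0.0, -0.0]
ft_force: [-0.6, 0.3, -6.0]
grip_width: 0.0391
grip_force: 25.0
```

Request:
move_arm(series="0 0 0.5 0 0 0; 0 0 1 0 0 0; 0 0 1.5 0 0 0; 0 0 2 0 0 0; 0 0 2 0 0 0")

```text
time: 9.78
position: [0.5991, -0.1272, 0.1246]
tool_rot: [0.011, 1.0, 0.0, -0.0]
ft_force: [1.0, 0.6, -5.1]
grip_width: 0.0391
grip_force: 25.0
```

Request:
move_arm(series="0 0 0.5 0 0 0; 0 0 1 0 0 0; 0 0 1 0 0 0")

```text
time: 10.03
position: [0.5992, -0.1272, 0.1237]
tool_rot: [0.011, 1.0, -0.0, 0.0]
ft_force: [0.2, -0.3, -5.3]
grip_width: 0.039
grip_force: 25.0
```

Request:
move_arm(series="0 0 0.5 0 0 0; 0 0 1 0 0 0; 0 0 1 0 0 0")

```text
time: 10.28
position: [0.5993, -0.1272, 0.1235]
tool_rot: [0.011, 1.0, -0.0, 0.0]
ft_force: [-2.1, 0.9, 1.1]
grip_width: 0.039
grip_force: 25.0
```

Contact is felt, with the load gone from the wrist. Releasing.

Request:
move_arm(series="0 0 0 0 0 0; 0 0 0 0 0 0; 0 0 0 0 0 0; 0 0 0 0 0 0; 0 0 0 0 0 0", jaw=0.75)

```text
time: 10.7
position: [0.5995, -0.1274, 0.1228]
tool_rot: [0.011, 1.0, -0.0, 0.0]
ft_force: [0.3, 0.2, -0.7]
grip_width: 0.0618
grip_force: 0.0
```

Request:
move_arm(series="0 0 -15 0 0 0; 0 0 -45 0 0 0; 0 0 -80 0 0 0; 0 0 -115 0 0 0; 0 0 -140 0 0 0; 0 0 -155 0 0 0; 0 0 -155 0 0 0")

```text
time: 11.28
position: [0.6015, -0.1281, 0.2822]
tool_rot: [0.011, 1.0, -0.002, 0.004]
ft_force: [0.4, -0.0, 0.2]
grip_width: 0.065
grip_force: 0.0
```

```bash
python3 - <<'E'
from h import *
for n in ("top","scene","wrist"):
  c=robot.camera(n)
  if n=="scene": save(c,"scene4",(200,140,360,280),5)
  for t in ("weight_mid","grip","window_mid","pan_center"):
    for r in robot.tip_of(c,t): 
      if r["xyz"][1]<0: print(n,t,np.round(r["xyz"],4),round(r["p"],2),proj(c,r["xyz"]))
plan([.415,-.122,.28],-1.2)
E
```

```text
top weight_mid [ 0.5992 -0.1268  0.1085] 0.57 [357. 157.]
top window_mid [ 0.464  -0.1238  0.1547] 0.91 [358. 204.]
top pan_center [ 0.5987 -0.1235  0.0723] 0.62 [355. 159.]
scene weight_mid [ 0.5984 -0.127   0.1017] 0.6 [271. 222.]
scene weight_mid [ 0.4889 -0.4082  0.0008] 0.53 [223. 201.]
scene grip [ 0.4882 -0.1211  0.1719] 0.8 [300. 178.]
scene grip [ 0.5925 -0.4022 -0.0015] 0.68 [198. 219.]
scene window_mid [ 0.4638 -0.1196  0.1562] 0.93 [306. 180.]
scene window_mid [ 0.4912 -0.1253  0.1717] 0.45 [298. 178.]
scene pan_center [ 0.5966 -0.126   0.0671] 0.56 [272. 234.]
scene pan_center [ 0.4896 -0.4087 -0.002 ] 0.37 [223. 202.]
wrist weight_mid [ 0.5992 -0.1295  0.1061] 0.7 [315. 187.]
wrist grip [ 0.4956 -0.1237  0.176 ] 0.81 [318.  74.]
wrist window_mid [ 0.4626 -0.124   0.1601] 0.8 [317.  31.]
t 12.03 pos [ 0.5992 -0.1272  0.2776] F [0.48 0.31 0.41] w 0.0651 gf 0.0
row [184.3   1.2  -2.4] [ 0.   -0.   -0.06] len 184.0
```

View pics/scene4.png

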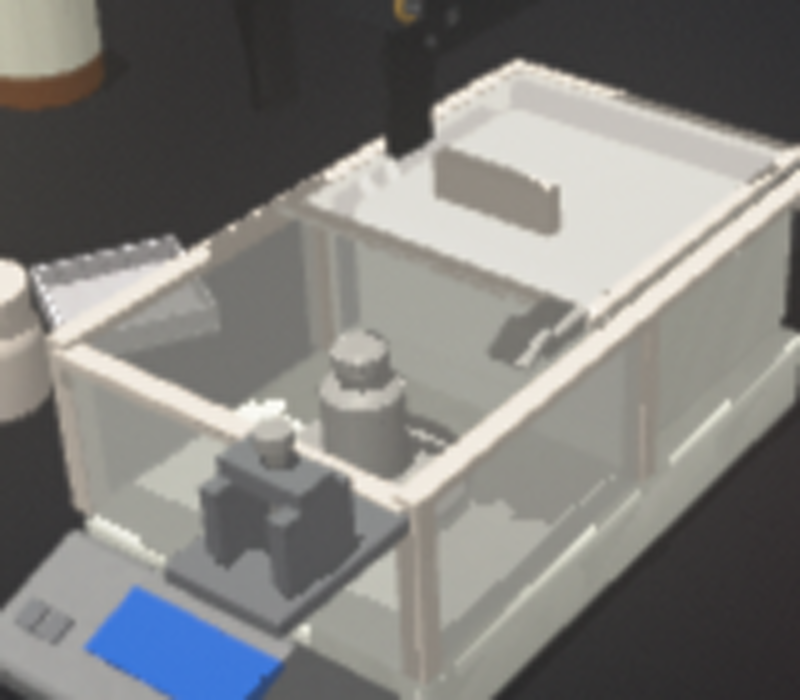

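The weight stands upright on the pan (crop at 360,400). Next I go behind the grip bar with the jaws closed.

Request:
move_arm(series="20 0 0 0 0 0; 50 0 0 0 0 0; 85 0 0 0 0 0; 115 0 0 0 0 0; 135 1 0 0 0 0; 149 1 0 0 0 0; 149 1 0 0 0 0; 149 1 0 0 0 0", jaw=0, newtons=20)

```text
time: 12.7
position: [0.4505, -0.1232, 0.2782]
tool_rot: [0.011, 1.0, -0.0, 0.001]
ft_force: [0.4, -0.4, 0.7]
grip_width: 0.0203
grip_force: 0.0
```

```bash
python3 - <<'E'
from h import *
c=robot.camera("top")
for t in ("grip","window_mid"):
    for r in robot.tip_of(c,t): 
      if r["xyz"][1]<0: print(t,np.round(r["xyz"],4),round(r["p"],2),proj(c,r["xyz"]))
c=robot.camera("scene");plan([.45,-.1235,.190],-1.2)
E
```

```text
window_mid [ 0.6013 -0.1242  0.0007] 0.24 [354. 162.]
t 12.9 pos [ 0.4516 -0.1233  0.2778] F [ 0.2  -0.32  0.18] w 0.0048 gf 0.0
row [ 1.7 -0.2 87.8] [-0.03  0.07 -0.03] len 88.0
```

Request:
move_arm(series="0 0 25 0 0 0; 0 0 50 0 0 0; 0 0 70 0 0 0; 0 0 82 0 0 0; 0 0 87 0 0 0; 0 0 87 0 0 0")

```text
time: 13.4
position: [0.4503, -0.1228, 0.1894]
tool_rot: [0.011, 1.0, 0.001, -0.001]
ft_force: [-0.5, 0.4, 0.9]
grip_width: 0.0008
grip_force: 0.0
```

```bash
python3 - <<'E'
from h import *
plan([.45,-.1235,.190],-1.2); c=robot.camera("scene"); save(c,"scene5",(260,120,360,220),6)
plan([.45,-.1235,.190],-1.2)
E
```

```text
t 13.4 pos [ 0.4503 -0.1228  0.1894] F [-0.47  0.4   0.88] w 0.0008 gf 0.0
row [ 0.3 -0.7 -0.6] [ 0.07 -0.13 -0.04] len 1.0
t 13.45 pos [ 0.4508 -0.123   0.1903] F [-0.98  0.2  -0.57] w 0.0003 gf 0.0
row [ 0.8 -0.5  0.3] [ 0.02 -0.03 -0.04] len 1.0
```

View pics/scene5.png

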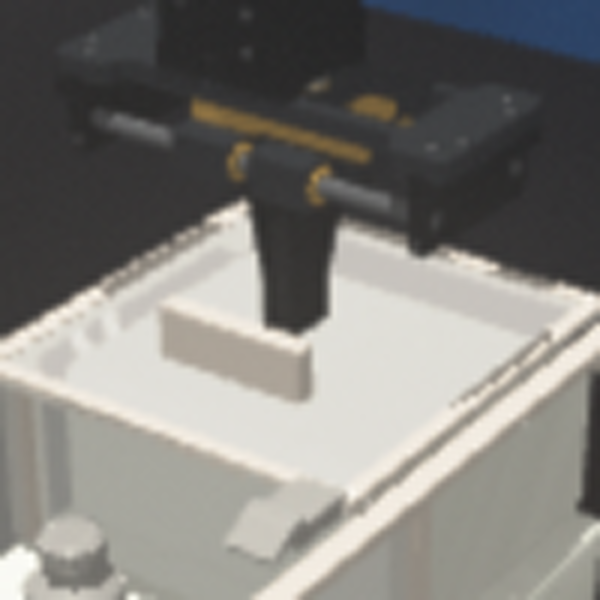

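The closed fingers stand behind the bar, bottom at about (295,325) in the crop, clear of the glass.

Request:
move_arm(series="-5 0 0 0 0 0; -10 0 0 0 0 0; -15 0 0 0 0 0; -19 0 0 0 0 0; -22 0 0 0 0 0; -25 0 0 0 0 0; -28 0 0 0 0 0; -31 0 0 0 0 0")

```text
time: 14.12
position: [0.4808, -0.1235, 0.1906]
tool_rot: [0.011, 1.0, 0.0, -0.001]
ft_force: [-2.0, 0.5, 1.6]
grip_width: 0.0001
grip_force: 0.8
```

Request:
move_arm(series="-3 0 0 0 0 0; -6 0 0 0 0 0; -10 0 0 0 0 0; -14 0 0 0 0 0; -18 0 0 0 0 0; -22 0 0 0 0 0; -26 0 0 0 0 0; -30 0 0 0 0 0")

```text
time: 14.78
position: [0.5115, -0.1241, 0.1905]
tool_rot: [0.011, 1.0, 0.0, -0.0]
ft_force: [-1.6, 0.4, 1.3]
grip_width: 0.0004
grip_force: 0.8
```

Request:
move_arm(series="-5 0 0 0 0 0; -10 0 0 0 0 0; -15 0 0 0 0 0; -20 0 0 0 0 0; -25 0 0 0 0 0; -30 0 0 0 0 0; -35 0 0 0 0 0; -40 0 0 0 0 0")

```text
time: 15.45
position: [0.5516, -0.1251, 0.1905]
tool_rot: [0.011, 1.0, 0.0, -0.0]
ft_force: [-1.7, 2.6, 0.1]
grip_width: 0.0005
grip_force: 0.9
```

Request:
move_arm(series="-5 0 0 0 0 0; -10 0 0 0 0 0; -14 0 0 0 0 0; -18 0 0 0 0 0; -22 0 0 0 0 0; -25 0 0 0 0 0; -28 0 0 0 0 0; -30 0 0 0 0 0")

```text
time: 16.12
position: [0.5816, -0.1259, 0.1907]
tool_rot: [0.011, 1.0, -0.0, 0.0]
ft_force: [-2.1, 0.8, -0.2]
grip_width: 0.0003
grip_force: 0.8
```

Request:
move_arm(series="-2 0 0 0 0 0; -4 0 0 0 0 0; -6 0 0 0 0 0; -8 0 0 0 0 0")

```text
time: 16.45
position: [0.5893, -0.126, 0.1907]
tool_rot: [0.011, 1.0, -0.0, -0.0]
ft_force: [-1.4, 1.0, -1.5]
grip_width: 0.0007
grip_force: 0.8
```

Request:
move_arm(series="-2 0 0 0 0 0; -4 0 0 0 0 0; -6 0 0 0 0 0")

```text
time: 16.7
position: [0.5954, -0.1262, 0.1907]
tool_rot: [0.011, 1.0, -0.0, 0.0]
ft_force: [-2.3, 0.4, 0.7]
grip_width: 0.0004
grip_force: 0.8
```

Request:
move_arm(series="-2 0 0 0 0 0; -4 0 0 0 0 0; -6 0 0 0 0 0")

```text
time: 16.95
position: [0.6014, -0.1262, 0.1907]
tool_rot: [0.011, 1.0, 0.0, 0.0]
ft_force: [-1.8, 1.4, 0.2]
grip_width: 0.0007
grip_force: 0.8
```

Request:
move_arm(series="-2 0 0 0 0 0; -4 0 0 0 0 0; -6 0 0 0 0 0")

```text
time: 17.2
position: [0.6074, -0.1264, 0.1907]
tool_rot: [0.011, 1.0, 0.0, 0.0]
ft_force: [-1.8, 1.4, -0.3]
grip_width: 0.0004
grip_force: 0.8
```

Request:
move_arm(series="-2 0 0 0 0 0; -4 0 0 0 0 0; -6 0 0 0 0 0")

```text
time: 17.45
position: [0.6134, -0.1265, 0.1907]
tool_rot: [0.011, 1.0, 0.0, 0.0]
ft_force: [-1.2, 0.8, 0.0]
grip_width: 0.0003
grip_force: 0.8
```

Request:
move_arm(series="-2 0 0 0 0 0; -4 0 0 0 0 0; -5 0 0 0 0 0")

```text
time: 17.7
position: [0.6186, -0.1267, 0.1907]
tool_rot: [0.011, 1.0, -0.0, 0.0]
ft_force: [-1.2, 0.2, 0.4]
grip_width: 0.0003
grip_force: 0.8
```

Request:
move_arm(series="-1 0 0 0 0 0; -2 0 0 0 0 0; -3 0 0 0 0 0; -4 0 0 0 0 0")

```text
time: 18.03
position: [0.6219, -0.1267, 0.1906]
tool_rot: [0.011, 1.0, -0.0, -0.0]
ft_force: [-3.3, 1.8, -0.1]
grip_width: 0.0005
grip_force: 1.6
```

Request:
move_arm(series="-1 0 0 0 0 0; -2 0 0 0 0 0; -3 0 0 0 0 0; -4 0 0 0 0 0")

```text
time: 18.37
position: [0.6243, -0.1267, 0.1906]
tool_rot: [0.011, 1.0, 0.0, -0.002]
ft_force: [-7.1, 0.5, 3.4]
grip_width: 0.0003
grip_force: 3.4
```

Request:
move_arm(series="-1 0 0 0 0 0; -2 0 0 0 0 0; -3 0 0 0 0 0; -4 0 0 0 0 0")

```text
time: 18.7
position: [0.6278, -0.1268, 0.1906]
tool_rot: [0.011, 1.0, 0.0, -0.003]
ft_force: [-8.4, 0.5, 4.1]
grip_width: 0.0005
grip_force: 3.9
```

Request:
move_arm(series="-1 0 0 0 0 0; -2 0 0 0 0 0; -3 0 0 0 0 0")

```text
time: 18.95
position: [0.6304, -0.1268, 0.1906]
tool_rot: [0.011, 1.0, 0.0, -0.003]
ft_force: [-8.1, 1.3, 4.7]
grip_width: 0.0006
grip_force: 4.3
```

Request:
move_arm(series="-0.8 0 0 0 0 0; -1.6 0 0 0 0 0; -2.4 0 0 0 0 0")

```text
time: 19.2
position: [0.6327, -0.1269, 0.1906]
tool_rot: [0.011, 1.0, 0.0, -0.004]
ft_force: [-8.8, -0.1, 4.5]
grip_width: 0.0003
grip_force: 4.3
```

Request:
move_arm(series="-0.8 0 0 0 0 0; -1.6 0 0 0 0 0; -2.4 0 0 0 0 0")

```text
time: 19.45
position: [0.6348, -0.1269, 0.1906]
tool_rot: [0.011, 1.0, 0.0, -0.004]
ft_force: [-10.2, -0.3, 5.7]
grip_width: 0.0006
grip_force: 5.0
```

```bash
python3 - <<'E'
from h import *
plan([.64,-.127,.19],-1.2)
c=robot.camera("scene"); save(c,"scene6",(200,140,360,280),5)
for r in robot.search_frame(c,"plunger")+robot.tip_of(c,"grip"): print(np.round(r["xyz"],4),round(r["p"],2))
E
```

```text
t 19.45 pos [ 0.6348 -0.1269  0.1906] F [-10.17  -0.31   5.71] w 0.0006 gf 5.0
row [-5.2  0.   0.5] [ 0.03 -0.45 -0.03] len 5.0
[ 0.7409 -0.0413  0.2181] 0.5
[ 0.6478 -0.1021  0.159 ] 0.21
[ 0.6469 -0.1248  0.1743] 0.72
```

Request:
move_arm(series="-0.7 0 0 0 0 0; -1.4 0 0 0 0 0; -2 0 0 0 0 0")

```text
time: 19.85
position: [0.6371, -0.127, 0.1906]
tool_rot: [0.011, 1.0, 0.0, -0.003]
ft_force: [-7.9, -0.0, 3.7]
grip_width: 0.0005
grip_force: 3.8
```

Request:
move_arm(series="-0.7 0 0 0 0 0; -1.4 0 0 0 0 0; -2 0 0 0 0 0")

```text
time: 20.1
position: [0.6406, -0.1271, 0.1906]
tool_rot: [0.011, 1.0, 0.0, -0.002]
ft_force: [0.8, 0.2, -0.2]
grip_width: 0.0005
grip_force: 0.0
```

The force dropped to about zero, which is the click. I hold briefly, then check the plunger before backing off.

Request:
move_arm(series="0 0 0 0 0 0; 0 0 0 0 0 0; 0 0 0 0 0 0; 0 0 0 0 0 0")

```text
time: 20.43
position: [0.6432, -0.1277, 0.191]
tool_rot: [0.011, 1.0, -0.001, 0.001]
ft_force: [0.8, 1.1, -0.2]
grip_width: 0.0005
grip_force: 0.0
```

```bash
python3 - <<'E'
from h import *
plan([.64,-.127,.19],-1.2)
for i in range(3):
  c=robot.camera("scene")
  for r in robot.search_frame(c,"plunger")[:1]+robot.tip_of(c,"grip")[:1]: print(np.round(r["xyz"],4),round(r["p"],2))
E
```

```text
t 20.43 pos [ 0.6432 -0.1277  0.191 ] F [ 0.79  1.09 -0.18] w 0.0005 gf 0.0
row [3.2 0.6 1. ] [-0.06  0.16 -0.07] len 3.0
[ 0.7409 -0.0407  0.2118] 0.6
[ 0.6544 -0.1254  0.1732] 0.64
[0.4834 0.3111 0.051 ] 0.73
[ 0.6586 -0.1252  0.1713] 0.67
[ 0.7425 -0.0439  0.2153] 0.55
```

Plunger has dropped from about 0.218 to between 0.212 and 0.215. Now I back off and rise clear.

Request:
move_arm(series="3 0 0 0 0 0; 9 0 0 0 0 0; 18 0 0 0 0 0; 25 0 -5 0 0 0; 28 0 -30 0 0 0; 28 0 -65 0 0 0; 28 0 -90 0 0 0; 28 0 -90 0 0 0")

```text
time: 21.55
position: [0.6163, -0.1277, 0.2875]
tool_rot: [0.011, 1.0, -0.002, 0.006]
ft_force: [0.2, 0.3, 0.5]
grip_width: 0.0003
grip_force: 0.0
```

Request:
move_arm(series="30 0 0 0 0 0; 70 0 0 0 0 0; 110 0 0 0 0 0; 140 0 0 0 0 0; 150 0 0 0 0 0; 150 0 0 0 0 0")

```text
time: 22.05
position: [0.461, -0.1224, 0.2807]
tool_rot: [0.012, 1.0, 0.0, -0.001]
ft_force: [0.0, -0.5, -0.3]
grip_width: 0.0004
grip_force: 0.0
```

```bash
python3 - <<'E'
from h import *
plan([.64,-.127,.19],-1.2)
for i in range(2):
 for n in ("scene","top"):
  c=robot.camera(n)
  if n=="scene": save(c,"scene7",(200,140,360,280),5)
  for t,f in (("plunger",robot.search_frame),("grip",robot.tip_of),("weight_mid",robot.tip_of)):
   for r in f(c,t):
    if r["xyz"][1]<0: print(n,t,np.round(r["xyz"],4),round(r["p"],2))
E
```

```text
t 22.05 pos [ 0.461  -0.1224  0.2807] F [ 0.02 -0.52 -0.31] w 0.0004 gf 0.0
row [-179.2   -0.5   90.4] [ 0.05 -0.1  -0.14] len 201.0
scene grip [ 0.6571 -0.1288  0.1725] 0.88
top grip [ 0.6646 -0.1234  0.1749] 0.84
scene plunger [ 0.7425 -0.0439  0.2175] 0.39
scene grip [ 0.6568 -0.1259  0.1709] 0.59
top grip [ 0.6661 -0.1221  0.1738] 0.59
```

View pics/scene7.png

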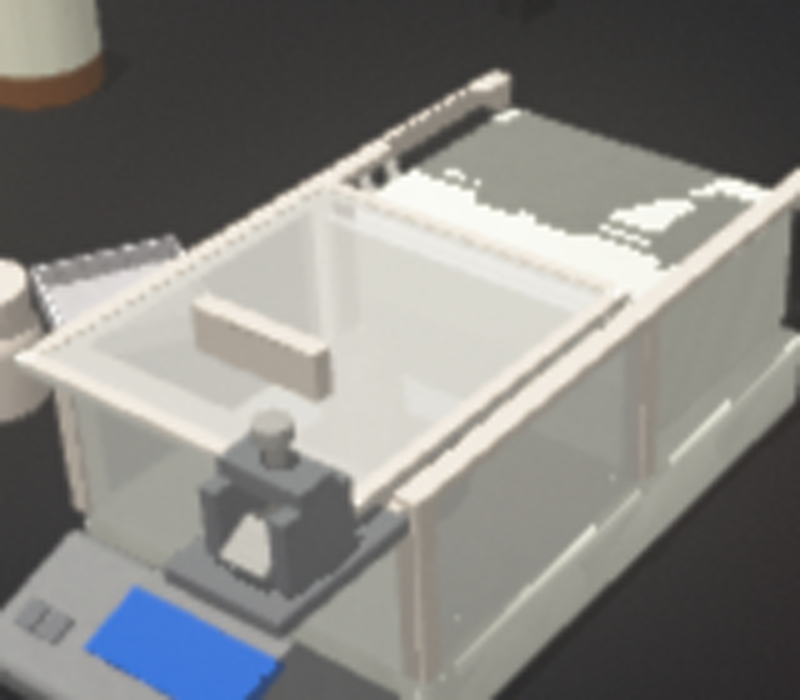

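```bash
python3 - <<'E'
from h import *
def enh(im,k=1):
    g=cv2.cvtColor(im,cv2.COLOR_BGR2GRAY); return cv2.createCLAHE(6,(2,2)).apply(g)
a=[cv2.imread(f"pics/{n}.png")[390:590,180:380] for n in("scene4","scene6","scene7")]
row1=np.hstack([cv2.cvtColor(x,cv2.COLOR_BGR2GRAY) for x in a]+[np.zeros((200,200),np.uint8)])
t=cv2.cvtColor(robot.camera("top")["img"],cv2.COLOR_RGB2BGR); c=robot.camera("wrist"); w=cv2.cvtColor(c["img"],cv2.COLOR_RGB2BGR)
s=cv2.imread("pics/scene7.png")[200:600,150:550]
row2=np.hstack([cv2.resize(enh(t[115:185,315:400]),(400,400)),enh(s)])
cv2.imwrite("pics/comp.png",np.vstack([row1,row2]))
print(proj(c,[.599,-.127,.12]))
E
```

```text
[316. 302.]
```

View pics/comp.png

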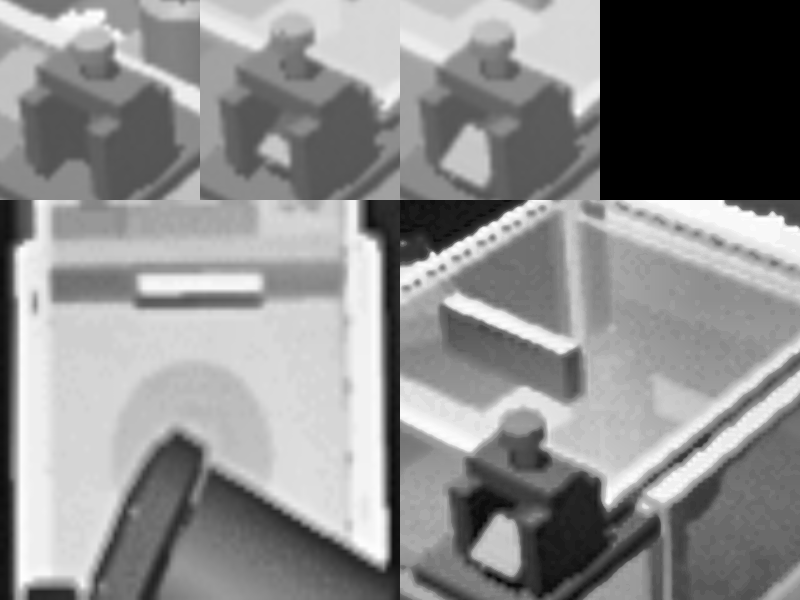

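The plunger head sits between its open and raised heights, so the tongue is latched. The arm hides the pan centre in the top view, so I move it aside and verify the weight.

Request:
move_arm(series="0 30 0 0 0 0; 0 65 0 0 0 0; 0 100 0 0 0 0; 0 135 0 0 0 0; 0 170 0 0 0 0; 0 205 0 0 0 0; 0 230 0 0 0 0; 0 240 0 0 0 0")

```text
time: 23.62
position: [0.4689, 0.1197, 0.2808]
tool_rot: [0.009, 1.0, 0.001, 0.0]
ft_force: [0.3, 0.2, -0.1]
grip_width: 0.0005
grip_force: 0.0
```

```bash
python3 - <<'E'
from h import *
def enh(im):
    return cv2.createCLAHE(8,(3,3)).apply(cv2.cvtColor(im,cv2.COLOR_RGB2GRAY))
t=robot.camera("top"); s=robot.camera("scene")
ti=np.mean([robot.camera("top")["img"] for _ in range(4)],0).astype(np.uint8); si=np.mean([robot.camera("scene")["img"] for _ in range(4)],0).astype(np.uint8)
cv2.imwrite("pics/fin.png",np.hstack([cv2.resize(enh(ti[120:200,315:395]),(400,400)),cv2.resize(enh(si[190:270,225:305]),(400,400))]))
for n,c,o in(("top",t,(315,120)),("scene",s,(225,190))): print(n,[(proj(c,[.599,-.127,z])-o)*5 for z in(.07,.116,.14)])
for t_ in ("weight_mid","pan_center"):
  for c in (t,s):
    for r in robot.tip_of(c,t_):
      if r["xyz"][1]<0: print(t_,np.round(r["xyz"],4),round(r["p"],2))
plan([.4,.1,.28],0)
E
```

```text
top [array([205., 195.]), array([210., 185.]), array([210., 175.])]
scene [array([230., 215.]), array([225., 135.]), array([225.,  95.])]Traceback (most recent call last):
  File "<stdin>", line 10, in <module>
ValueError: only the last four pictures can be asked about
```

View pics/fin.png

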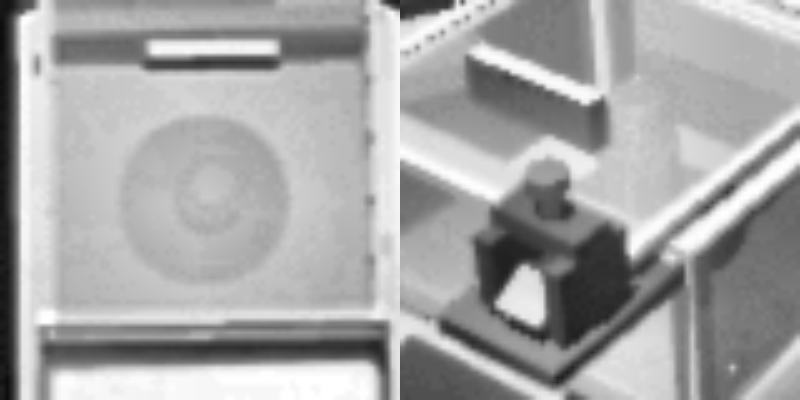

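Through the closed glass, the weight stands upright at the middle of the pan (ring at (208,193) in the left half), and the window is still shut with the robot clear.

```bash
python3 -c "
from rig import robot
print(robot.hand_in())"
```

```text
the job is handed in; nothing more can be done
None
```

The larger steel weight stands upright and released in the middle of the pan, the window is shut and holding on its clicked catch, the other things on the bench were not touched, and the job is handed in (no verdict was returned).

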